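Slide a reaction tile out over the light pad and press the pad's key

ROBOT

A 6-joint arm with a two-finger parallel gripper is mounted at the origin on a cart in front of the work surface, level with it; the furniture and walls round the work are solid. World frame = base frame: x ahead of the robot, y to its left, z up, the work surface at z = 0. Lengths are in m, angles in rad, forces in N, time in s.
With the tool pointing down it reaches from about 0.325 to 0.75 m from the base axis. Payload 7.6 kg.
Tool frame: the origin (TCP) lies at the very end of the fingers, on their centre line; the grasp point (between the pads) lies 19 mm behind it; z points along the fingers, y is the line along which they close (so a half turn about z gives the same grasp; the last joint's range is limited). The gripper opens to 85 mm and grips with 20 to 120 N. Pads are 22 mm wide; open, the fingers measure 114 mm over their backs; the gripper's body (76 mm by 85 mm) begins 54 mm behind the grasp point. The pads swing forward as they close: fully open they stand 13 mm farther back than shut.
Start: joints at [1.105, 0.052, 1.401, -0, 1.689, -0.07], TCP at [0.202, 0.484, 0.231] pointing down, gripper open.
Joint ranges: [-2.9, 2.9], [-0.91, 2.17], [0.12, 2.37], [-1.06, 4.2], [0.26, 2.73], [-2.93, 2.93]. Speed limits (rad/s): [2.57, 2.57, 3.01, 3.14, 3.14, 3.14].

INTERFACE

Orientations are given as a 3x3 rotation matrix whose columns are the frame's x, y, z axes.
In Python, from plant import arm gives the robot as it stands.
- The arm moves only by the tool servo_tool, never from a script. Its argument "deltas" is a list of rows, each a list of 4 numbers: the shift along the world's x, y, z in cm, then the turn about the world's z in rad. In form: [[x, y, z, turn], ...]. A call has 1 to 8 rows; each row shifts and turns the commanded pose from where the row before left it; what a row does not reach is not made up. A row lasts 1/8 s, in which the tool goes at most 62.5 mm and 10.7 degrees, less where a joint would pass 70% of its speed; a pose out of reach is approached as far as the arm can. A call is refused whole if a number of a shift passes 6.25 or a number of a turn 0.188, either way. A call with a gripper value outside its range is refused whole. "jaw" is the gripper's target within -1 to 1 (fully open at 1, half-way at 0, shut at -1), set as the call begins (left out, the last holds). The fingers move at their own pace and stop on an object; the grip force is fixed at half the most. Time passes only in rows, so rows that do not move let the fingers close. It gives the time, the measured TCP pose, the force, the opening and the grip force at its end, in the units of the state.
- arm.read_state(): the state, without advancing time (a new reading comes with each control period).
- arm.get_image(name): name is "scene" or "top" or "wrist"; returns a dict with "frame" (420x560x3 uint8, red, green, blue), "depth" (420x560 float32, m along the optical axis (not along the pixel's ray), 0 where there is no reading), "K" (3x3 intrinsics, pixels), "view" (4x4, takes a point from world to camera coordinates). Camera axes: x right, y up, looking along -z (the intrinsics and any distortion apply to the point x, -y, -z); pixel columns grow to the right and rows downward; lengths in m; the calibration is good to about 2 mm. A picture is of the moment at which its call begins.
- arm.hand_in(): hands the job in; it is judged then, once.
The state is a dict: "clock": time; "q": joint angles; "dq": joint speeds; "joint_torque": joint torques, N m; "position": TCP position; "eef_rot": TCP orientation; "wrist_force": force on the tool from outside, world axes, zero at the start; "torque": the same for the moment, N m; "grip_width": opening from 0.0 (shut) to 1.0 (fully open); "gripper_force": force on a finger pad.
Only numpy, scipy, OpenCV 4.12 (cv2) and the standard library are available. Lean on these libraries where they do the work, as an engineer would, in place of code of your own. Each camera call takes 0.05 s, during which the arm holds its last target. There are 200 camera calls.

TASK

Push the white reaction tile along the top of its blue stand, towards the light pad (not the black mat), until the outermost pair of wells hangs fully clear of the stand's end while the middle pair is still wholly over the stand; leave it lying flat and roughly straight along the stand. Then press the green key of the light pad fully down and let go. Only push the tile, do not lift it, and leave the little bottles, the vial and the cup where they stand.

Things in the scene. Friction and masses are not known exactly. Their poses are not given: they have to be found in the camera images.
- stand: Fixed blue ledge on grey legs. Origin under its centre on the worktop. 240 mm long (its y), 110 mm deep (its x, pointing away from the robot; yaw within 0.1 rad). Flat top 50 mm above the worktop; both ends (y = +-120 mm) and the front (x = -55 mm) are open; along the back a lip (x = 47 to 55 mm) rises 10 mm above the top.
- tile: Loose white tile lying on the stand, 80 (x) by 120 (y) by 7 mm thick, 0.08 to 0.16 kg. Origin at its centre, 53.5 mm above the worktop when flat. Its y runs along the stand, askew by up to 0.08 rad at the start. Six round wells, 22 mm across, in pairs (x = +-19 mm) at y = -40, 0 and +40 mm. Slides with 1 to 2 N; tips off once its centre passes the stand's end.
- light_pad: Fixed grey pad with a white panel, 150 (x) by 120 (y) by 13 mm high, beyond one end of the stand (which end varies) and turned like it. Origin on the worktop, on the stand's middle line, 190 mm from the stand's centre; the pad spans x = -88 to 62 mm. At its front a key block, 44 by 50 mm, rises to 34 mm. The stand's top is 37 mm above the panel.
- mat: Fixed plain black ribbed rubber mat, 120 by 120 mm and 5 mm high, beyond the other end of the stand. Origin at the centre of its underside.
- pad_key_top (a point): Centre of the top face of the light pad's round green spring key, 24 mm across, in a black housing 40 mm across, on the block at the pad's end nearest the robot. At rest 55 mm above the worktop and 9 mm above its housing; it goes straight down 5 mm; about 1.2 N starts it, 4 N holds it fully down.
- pad_key (a joint): Travel of the green key in m: 0 at rest, 0.005 fully down; it springs back.
- dropper_1: Bystander: loose dropper bottle with a blue cap, 28 mm across, 62 mm tall, behind the stand. Origin at the centre of its underside.
- dropper_2: Bystander: loose dropper bottle with a yellow cap, 28 mm across, 62 mm tall, behind the stand. Origin at the centre of its underside.
- control_vial_1: Bystander: loose small vial with a red lid, 25 mm across, 34 mm tall, behind the stand. Origin at the centre of its underside.
- specimen_cup_2: Bystander: loose white specimen cup, 61 mm across, 50 mm tall, on the right of the worktop. Origin at the centre of its underside.

How it is judged:
By the outcome, as a careful person would: the job done as asked, in the order asked, and still so for the second after the job is handed in, with the robot touching nothing.
It also fails if it takes over 45 s, if anything falls off the work surface, if the arm or the gripper's body presses on something with over 40 N, if the wrist force passes 120 N, or if a joint passes its speed limit or range.

## Working session

There is one attempt and no reset: what is moved stays moved. The work goes in short steps, Python scripts to look and compute and a tool call to move; the robot and the scene stay as the last step left them, time stands still between calls to the robot, and variables do not carry over. Pictures are saved under pics/ and viewed, at most 10 in all, crops included, and the job is handed in when it is done.

Besides the shell and the picture viewer there is one more tool, called after "Emit:" in YAML: its name, and indented under it one key for each argument. servo_tool: Moves the arm, as the interface text tells. Its arguments: {"type":"object","properties":{"deltas":{"type":"array","items":{"type":"array","items":{"type":"number"}}},"jaw":{"type":"number"}},"required":["deltas"]}

```bash
mkdir -p pics
cat > h.py <<'E'
import numpy as np, cv2
from plant import arm
def grab(n,f=None):
    im=arm.get_image(n)
    if f: cv2.imwrite('pics/'+f,im['frame'][:,:,::-1])
    return im
def ray(im,u,v,z):
    """pixel -> world point on plane z"""
    V=np.array(im['view']);R=V[:3,:3];c=-R.T@V[:3,3]
    d=np.linalg.inv(im['K'])@[u,v,1.]
    w=R.T@np.array([d[0],-d[1],-d[2]])
    return c+w*(z-c[2])/w[2]
def proj(im,p):
    V=np.array(im['view']);q=V[:3,:3]@p+V[:3,3];r=im['K']@[q[0],-q[1],-q[2]];return r[:2]/r[2]
E
python3 - <<'E'
from h import *
a=grab('top','top.png');b=grab('scene','scene.png')
cv2.imwrite('pics/both.png',cv2.resize(np.vstack([a['frame'],b['frame']])[:,:,::-1],(400,600)))
print(arm.read_state()['clock'], [k for k in a])
E
```

```text
0.1 ['frame', 'depth', 'K', 'view']
```

View pics/top.png

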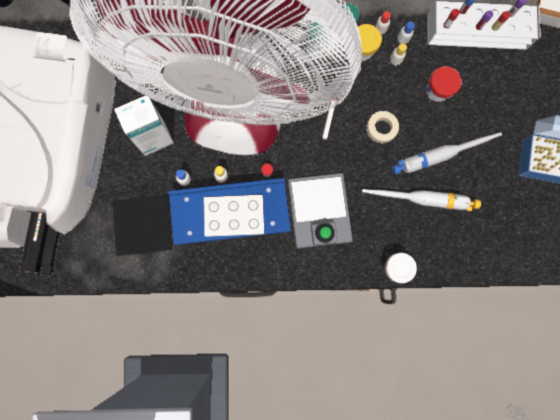

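View pics/scene.png

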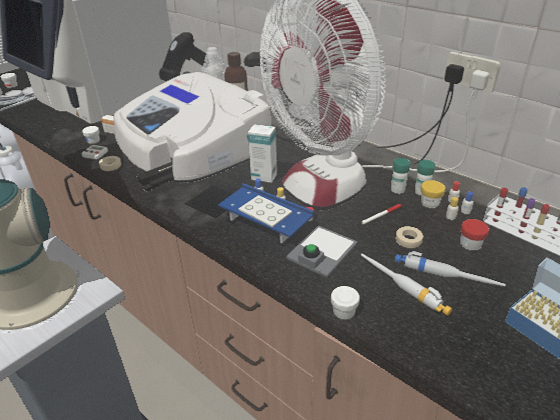

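The top view shows the tile (centre about 234,215) on the stand (170–290, 180–243). The pad with its green key (325,232) is to the right, and the mat is to the left. The scene view agrees. Next I'll measure them.

Run:
```python
from h import *
a=grab('top');f=a['frame'];hsv=cv2.cvtColor(f,cv2.COLOR_RGB2HSV)
def big(m,x0,y0,x1,y1):
    k=np.zeros_like(m);k[y0:y1,x0:x1]=m[y0:y1,x0:x1]
    c,_=cv2.findContours(k,cv2.RETR_EXTERNAL,cv2.CHAIN_APPROX_NONE)
    return max(c,key=cv2.contourArea)
def rep(n,c,z):
    P=np.array([ray(a,u,v,z)[:2] for u,v in c[:,0,:].astype(float)],np.float32)*1000
    (cx,cy),(w,h),t=cv2.minAreaRect(P); print(n,np.round([cx,cy,w,h,t],1), np.round(P.min(0)),np.round(P.max(0)))
blue=cv2.inRange(hsv,(100,120,40),(130,255,255))
rep('stand',big(blue,160,178,300,255),.05)
white=cv2.inRange(hsv,(0,0,190),(180,60,255))
rep('tile',big(white,195,185,275,242),.057)
rep('panel',big(white,288,170,355,230),.013)
g=cv2.inRange(hsv,(45,100,40),(85,255,255)); rep('key',big(g,305,215,345,250),.055)
print(np.linalg.inv(a['view'])[:3,3], a['K'][0,0])
s=arm.read_state();print(s['clock'],s['position'],s['eef_rot'],s['grip_width'])
cv2.imwrite('pics/tz.png',cv2.resize(f[165:260,105:365,::-1],None,fx=3,fy=3,interpolation=cv2.INTER_CUBIC))
```

```text
stand [ 548.2 -245.   114.7  241.6    5.6] [ 481. -370.] [ 615. -120.]
tile [ 537.5 -254.4   81.2  120.9    1.3] [ 496. -315.] [ 579. -195.]
panel [ 575.2 -433.4   87.5  107.6    5.5] [ 528. -490.] [ 622. -376.]
key [ 499.6 -440.3   24.5   24.5   88.9] [ 487. -453.] [ 512. -428.]
[ 0.38601497 -0.31585826  1.11253899] 523.2384804818373
0.15 [0.20226731 0.48420918 0.2306635 ] [[-9.22689228e-01  3.85544134e-01 -5.56234876e-04]
 [ 3.85544523e-01  9.22688611e-01 -1.07155548e-03]
 [ 1.00099656e-04 -1.20316601e-03 -9.99999271e-01]] 0.9959363958716669
```

View pics/tz.png

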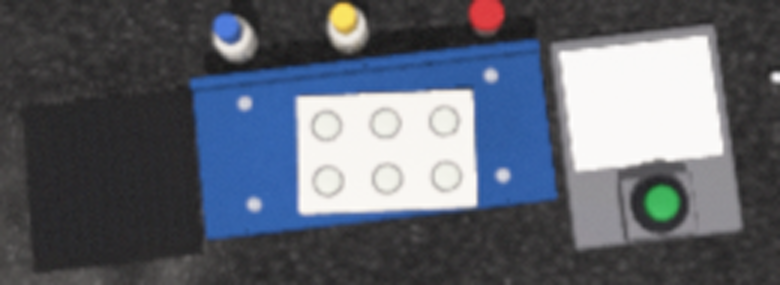

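Emit:
servo_tool:
  deltas:
    - [1.7, -4.67, 0, -0.077]
    - [1.7, -4.67, 0, -0.077]
    - [1.7, -4.67, 0, -0.077]
    - [1.7, -4.67, 0, -0.077]
    - [1.7, -4.67, 0, -0.077]
    - [1.7, -4.67, 0, -0.077]
    - [1.7, -4.67, 0, -0.077]
  jaw: -0.2

```text
clock: 1.02
position: [0.3215, 0.156, 0.2312]
eef_rot: [[-0.592, 0.806, 0.0], [0.806, 0.592, 0.0], [-0.0, 0.0, -1.0]]
wrist_force: [1.2, 0.4, 0.0]
grip_width: 0.398
gripper_force: 0.0
```

Emit:
servo_tool:
  deltas:
    - [1.7, -4.67, 0, -0.077]
    - [1.7, -4.67, 0, -0.077]
    - [1.7, -4.67, 0, -0.077]
    - [1.7, -4.67, 0, -0.077]
    - [1.7, -4.67, 0, -0.077]
    - [1.7, -4.67, 0, -0.077]
    - [1.7, -4.67, 0, -0.077]
    - [0, 0, 0, 0]

```text
clock: 2.02
position: [0.4404, -0.1716, 0.2301]
eef_rot: [[-0.093, 0.996, -0.002], [0.996, 0.093, 0.001], [0.001, -0.002, -1.0]]
wrist_force: [0.7, 1.0, -0.2]
grip_width: 0.399
gripper_force: 0.0
```

Emit:
servo_tool:
  deltas:
    - [3, 0.1, -3, 0]
    - [3, 0.1, -3, 0]
    - [2.9, 0.1, -3, 0.004]
    - [0, 0, -3, 0]
    - [0, 0, -3, 0]
    - [0, 0, -1, 0]
    - [0, 0, 0, 0]

```text
clock: 2.9
position: [0.5292, -0.1658, 0.0714]
eef_rot: [[-0.102, 0.995, -0.0], [0.995, 0.102, 0.0], [0.0, -0.0, -1.0]]
wrist_force: [-0.2, -0.5, 0.4]
grip_width: 0.402
gripper_force: 0.0
```

Run:
```python
from h import *
a=grab('wrist','w1.png')
s=arm.read_state();print(s['clock'],s['position'],s['wrist_force'])
V=np.linalg.inv(a['view']);print(V[:3,3])
```

```text
2.95 [ 0.52982361 -0.16620199  0.07247704] [0.96579049 0.39557569 1.50800161]
[ 0.52423911 -0.09814158  0.21450098]
```

View pics/w1.png

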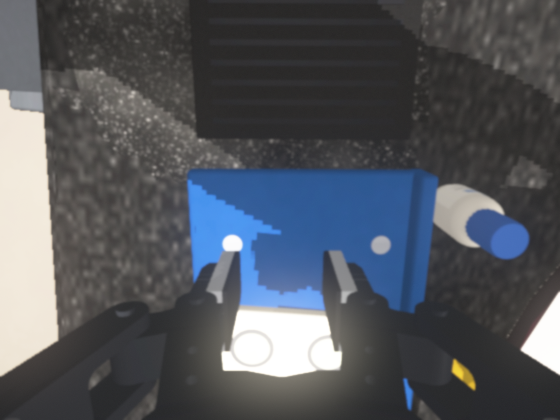

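The wrist view shows both fingers over bare blue, with the tile's trailing edge (row 307) beyond them and the dropper well clear on the right. Now I'll lower gently to find the stand top.

Emit:
servo_tool:
  deltas:
    - [0, 0, -0.9, 0]
    - [0, 0, -0.9, 0]
    - [0, 0, -0.2, 0]
    - [0, 0, 0, 0]

```text
clock: 3.45
position: [0.5293, -0.1664, 0.0511]
eef_rot: [[-0.101, 0.995, -0.0], [0.995, 0.101, 0.0], [0.0, -0.0, -1.0]]
wrist_force: [-0.7, -0.4, -0.5]
grip_width: 0.401
gripper_force: 0.0
```

Emit:
servo_tool:
  deltas:
    - [0, 0, -0.15, 0]
    - [0, 0, 0, 0]

```text
clock: 3.7
position: [0.5295, -0.1664, 0.0499]
eef_rot: [[-0.101, 0.995, 0.0], [0.995, 0.101, -0.0], [-0.0, 0.0, -1.0]]
wrist_force: [0.6, 0.4, -0.2]
grip_width: 0.399
gripper_force: 0.0
```

Emit:
servo_tool:
  deltas:
    - [0, 0, -0.15, 0]
    - [0, 0, 0, 0]

```text
clock: 3.95
position: [0.5296, -0.1665, 0.0492]
eef_rot: [[-0.101, 0.995, 0.001], [0.995, 0.101, -0.0], [-0.0, 0.001, -1.0]]
wrist_force: [-2.5, 1.4, 5.5]
grip_width: 0.402
gripper_force: 2.5
```

Emit:
servo_tool:
  deltas:
    - [0, 0, -0.1, 0]
    - [0, 0, 0, 0]

```text
clock: 4.2
position: [0.5297, -0.1665, 0.0492]
eef_rot: [[-0.101, 0.995, 0.001], [0.995, 0.101, -0.0], [-0.0, 0.001, -1.0]]
wrist_force: [-5.1, 2.5, 10.4]
grip_width: 0.403
gripper_force: 5.6
```

Emit:
servo_tool:
  deltas:
    - [0, 0, 0.4, 0]
    - [0, 0, 0, 0]
    - [0.06, -0.6, 0, 0]
    - [0.06, -0.6, 0, 0]
    - [0.06, -0.6, 0, 0]
    - [0.06, -0.6, 0, 0]
    - [0.06, -0.6, 0, 0]
    - [0.06, -0.6, 0, 0]

```text
clock: 5.2
position: [0.533, -0.2028, 0.0513]
eef_rot: [[-0.101, 0.995, -0.0], [0.995, 0.101, 0.0], [0.0, -0.0, -1.0]]
wrist_force: [0.1, 0.1, -0.8]
grip_width: 0.4
gripper_force: 0.2
```

Emit:
servo_tool:
  deltas:
    - [0.06, -0.6, 0, 0]
    - [0.06, -0.6, 0, 0]
    - [0.06, -0.6, 0, 0]
    - [0.06, -0.6, 0, 0]
    - [0.06, -0.6, 0, 0]
    - [0.06, -0.6, 0, 0]
    - [0.06, -0.6, 0, 0]
    - [0, 0, 0, 0]

```text
clock: 6.2
position: [0.5372, -0.2449, 0.0514]
eef_rot: [[-0.1, 0.995, 0.0], [0.995, 0.1, -0.0], [-0.0, 0.0, -1.0]]
wrist_force: [0.1, -0.1, -1.4]
grip_width: 0.401
gripper_force: 0.0
```

Run:
```python
from h import *
a=grab('wrist');b=grab('top')
cv2.imwrite('pics/p2.png',np.hstack([cv2.resize(a['frame'],(400,300)),cv2.resize(b['frame'][165:265,235:368],(400,300))])[:,:,::-1])
s=arm.read_state();print(s['clock'],s['position'],s['wrist_force'])
```

```text
6.3 [ 0.53720889 -0.24441799  0.05135667] [0.68291368 0.1465451  0.54351669]
```

View pics/p2.png

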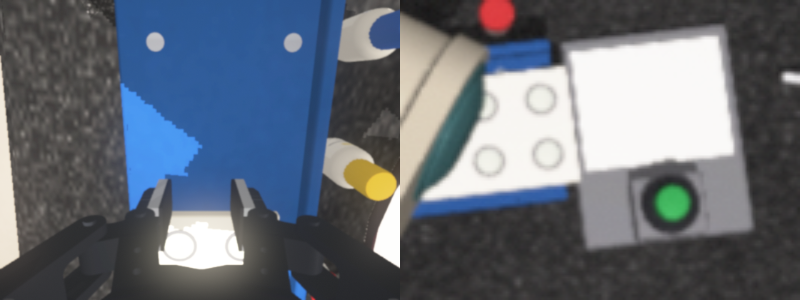

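Two panels. On the left, both fingers bear on the tile's trailing edge. On the right, the outer wells are at crop (541,98) and (548,153), about px (282,197.7) and (284.3,216). The tile looks straight along the stand. I'll work out the remaining push.

```bash
cat >> h.py <<'E'
C=np.array([.547,-.245]);e=np.array([np.sin(.098),-np.cos(.098)]);n=np.array([np.cos(.098),np.sin(.098)])
def wells(b,x0,y0,x1,y1):
    G=cv2.cvtColor(b['frame'],cv2.COLOR_RGB2GRAY)[y0:y1,x0:x1]
    G=cv2.resize(G,None,fx=6,fy=6,interpolation=cv2.INTER_CUBIC)
    c=cv2.HoughCircles(G,cv2.HOUGH_GRADIENT,1,70,param1=60,param2=14,minRadius=24,maxRadius=40)
    for u,v,r in ([] if c is None else c[0]):
        u,v=(u+.5)/6-.5+x0,(v+.5)/6-.5+y0;p=ray(b,u,v,.057)[:2]-C
        print('well px',round(u,1),round(v,1),'s,x mm',np.round([1000*p@e,1000*p@n],1),'r',r)
E
python3 - <<'E'
from h import *
b=grab('top');wells(b,268,184,296,228)
E
```

```text
well px 283.7 215.8 s,x mm [110.2 -23.8] r 32.3
well px 281.5 197.8 s,x mm [110.4  13.7] r 31.6
```

Emit:
servo_tool:
  deltas:
    - [0.06, -0.6, 0, 0]
    - [0.06, -0.6, 0, 0]
    - [0.06, -0.6, 0, 0]
    - [0.06, -0.6, 0, 0]
    - [0.05, -0.5, 0, 0]
    - [0, 0, 0, 0]
    - [0, 0, 0, 0]

```text
clock: 7.22
position: [0.5401, -0.2734, 0.0513]
eef_rot: [[-0.101, 0.995, 0.0], [0.995, 0.101, -0.0], [-0.0, 0.0, -1.0]]
wrist_force: [0.1, 0.1, -0.7]
grip_width: 0.401
gripper_force: 0.0
```

Emit:
servo_tool:
  deltas:
    - [-0.1, 1, 0, 0]
    - [-0.1, 1, 0, 0]
    - [0, 0, 3, 0]
    - [0, 0, 4, 0]
    - [-3, 1, 4, 0]
    - [-5, 1, 0, 0]
    - [-5, 1, 0, 0]
    - [0, 0, 0, 0]
  jaw: -0.2

```text
clock: 8.22
position: [0.4055, -0.2219, 0.1608]
eef_rot: [[-0.1, 0.995, -0.001], [0.995, 0.1, 0.001], [0.001, -0.001, -1.0]]
wrist_force: [-0.1, 0.4, 0.6]
grip_width: 0.401
gripper_force: 0.0
```

Run:
```python
from h import *
b=grab('top')
cv2.imwrite('pics/p3.png',cv2.resize(b['frame'][155:275,190:350,::-1],None,fx=5,fy=5,interpolation=cv2.INTER_CUBIC))
wells(b,245,184,318,230)
s=arm.read_state();print(s['clock'],s['position'],s['wrist_force'])
```

```text
well px 297.8 214.2 s,x mm [139.3 -23.8] r 32.4
well px 295.3 196.0 s,x mm [139.   14.2] r 31.9
well px 256.5 200.5 s,x mm [58.9 14.2] r 31.9
well px 278.3 216.3 s,x mm [ 99.3 -23.5] r 32.3
well px 276.3 198.3 s,x mm [99.7 13.9] r 31.6
well px 258.7 218.8 s,x mm [ 58.9 -24. ] r 32.7
8.275 [ 0.40729426 -0.22258319  0.16157035] [1.07496397 0.64899822 0.36412151]
```

View pics/p3.png

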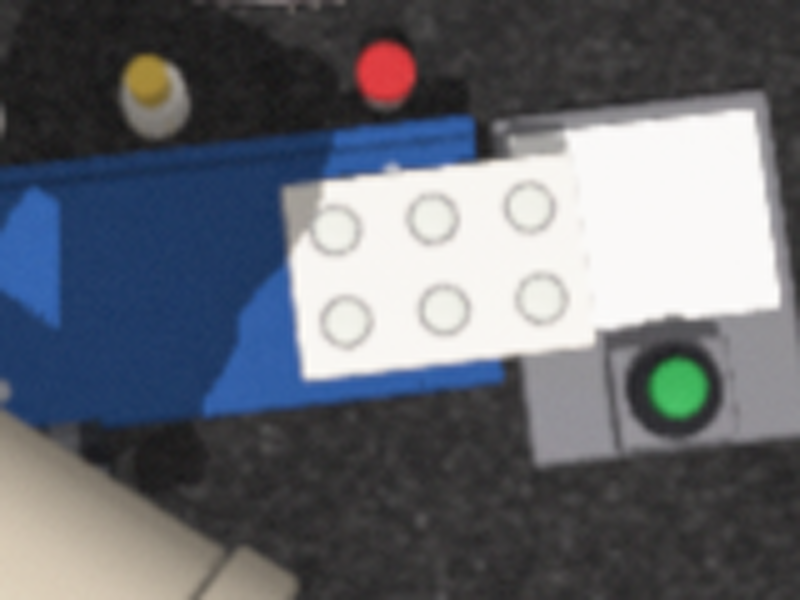

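The tile lies flat and straight. Its centre is 99.3 mm along the stand, in the allowed 91–109 mm. The outer wells are past the stand's end edge (about columns 475–500) and the middle wells are inside it. Next is the green key (675,388 in the crop).

Emit:
servo_tool:
  deltas:
    - [1.2, -4.4, 0, 0]
    - [2, -4.4, 0, 0]
    - [2, -4.4, 0, 0]
    - [2, -4.4, 0, 0]
    - [2, -4.2, 0, 0]
    - [0, 0, -3, 0]
    - [0, 0, -3, 0]
    - [0, 0, 0, 0]
  jaw: -1

```text
clock: 9.28
position: [0.4999, -0.4401, 0.0976]
eef_rot: [[-0.101, 0.995, -0.004], [0.995, 0.101, 0.004], [0.005, -0.004, -1.0]]
wrist_force: [0.5, -0.2, -0.3]
grip_width: -0.001
gripper_force: 0.0
```

Emit:
servo_tool:
  deltas:
    - [0, 0, -2, 0]
    - [0, 0, -1, 0]
    - [0, 0, 0, 0]
    - [0, 0, 0, 0]

```text
clock: 9.78
position: [0.5004, -0.4416, 0.0722]
eef_rot: [[-0.101, 0.995, 0.001], [0.995, 0.101, -0.001], [-0.001, 0.001, -1.0]]
wrist_force: [-0.2, -0.3, -0.1]
grip_width: 0.001
gripper_force: 0.0
```

Emit:
servo_tool:
  deltas:
    - [0, 0.1, -0.8, 0]
    - [0, 0, -0.6, 0]
    - [0, 0, -0.4, 0]
    - [0, 0, 0, 0]

```text
clock: 10.28
position: [0.4999, -0.4402, 0.0531]
eef_rot: [[-0.101, 0.995, -0.0], [0.995, 0.101, 0.001], [0.001, -0.0, -1.0]]
wrist_force: [-1.2, 1.3, 2.3]
grip_width: -0.001
gripper_force: 1.0
```

Emit:
servo_tool:
  deltas:
    - [0, 0, -0.2, 0]
    - [0, 0, 0, 0]

```text
clock: 10.52
position: [0.5002, -0.4405, 0.0516]
eef_rot: [[-0.101, 0.995, 0.0], [0.995, 0.101, -0.0], [-0.0, 0.0, -1.0]]
wrist_force: [-0.4, 0.9, 2.9]
grip_width: 0.0
gripper_force: 1.5
```

Emit:
servo_tool:
  deltas:
    - [0, 0, -0.2, 0]
    - [0, 0, 0, 0]

```text
clock: 10.78
position: [0.5003, -0.4405, 0.0501]
eef_rot: [[-0.101, 0.995, 0.001], [0.995, 0.101, -0.001], [-0.001, 0.001, -1.0]]
wrist_force: [-1.7, 1.1, 6.2]
grip_width: 0.002
gripper_force: 3.0
```

Emit:
servo_tool:
  deltas:
    - [0, 0, -0.15, 0]
    - [0, 0, 0, 0]
    - [0, 0, 0, 0]

```text
clock: 11.15
position: [0.5003, -0.4406, 0.0499]
eef_rot: [[-0.101, 0.995, 0.001], [0.995, 0.101, -0.001], [-0.001, 0.001, -1.0]]
wrist_force: [-5.1, 4.8, 11.6]
grip_width: -0.004
gripper_force: 6.1
```

Emit:
servo_tool:
  deltas:
    - [0, 0, 0.8, 0]
    - [0, 0, 1, 0]
    - [0, 0, 4, 0]
    - [0, 0, 4, 0]
    - [-4, 0, 0, 0]
    - [-4, 0, 0, 0]
    - [-4, 0, 0, 0]
    - [0, 0, 0, 0]

```text
clock: 12.15
position: [0.378, -0.4407, 0.146]
eef_rot: [[-0.098, 0.995, -0.0], [0.995, 0.098, 0.0], [0.0, -0.0, -1.0]]
wrist_force: [-0.3, 0.1, -0.3]
grip_width: 0.0
gripper_force: 0.0
```

Run:
```python
from h import *
b=grab('top')
cv2.imwrite('pics/p4.png',cv2.resize(b['frame'][155:275,150:420,::-1],None,fx=2.9,fy=2.9,interpolation=cv2.INTER_CUBIC))
wells(b,245,184,318,230)
s=arm.read_state();print(s['clock'],s['position'],s['wrist_force'])
```

```text
well px 297.8 214.3 s,x mm [139.3 -24.1] r 32.7
well px 295.5 195.8 s,x mm [139.4  14.5] r 32.7
well px 279.3 217.0 s,x mm [101.2 -25.1] r 28.8
well px 257.0 199.8 s,x mm [60.1 15.4] r 27.9
well px 259.0 218.8 s,x mm [ 59.6 -24. ] r 33.7
well px 276.3 198.3 s,x mm [99.7 13.9] r 33.3
12.2 [ 0.37934569 -0.44059986  0.14615018] [-0.13274348 -0.27233439  0.42629349]
```

View pics/p4.png

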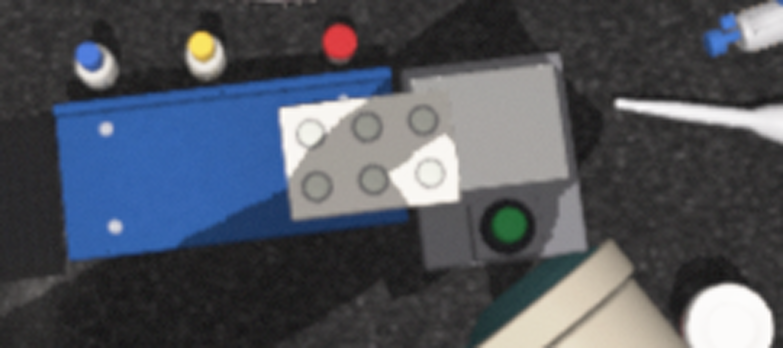

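The key bottomed at 11.6 N and sprang back. The tile hasn't moved (wells at 310–430, 120–185), and the bottles, vial and cup are still standing in place.

```bash
python3 -c "
from plant import arm
print(arm.hand_in())"
```

```text
the job is handed in; nothing more can be done
None
```

The job is handed in at about 12 s: the tile lies straight and centred in the allowed overhang, the green key was pressed to its stop and released, and the bottles, vial and cup were left where they stood.

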